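Seat the specimen plate on the fixture pin and latch it

ROBOT

A 6-joint arm with a two-finger parallel gripper is mounted at the origin on the work surface. World frame = base frame: x ahead of the robot, y to its left, z up, the work surface at z = 0. Lengths are in mm, angles in rad, forces in N, time in s.
With the tool pointing down it reaches from about 350 to 975 mm from the base axis. Payload 7.1 kg.
Tool frame: the origin (TCP) lies at the very end of the fingers, on their centre line; the grasp point (between the pads) lies 19 mm behind it (ctrl.pinch_z is the distance from the TCP to the grasp point, in mm); z points along the fingers, y is the direction in which the jaws open and shut (so a half turn about z gives the same grasp; the last joint's range is limited). The gripper opens to 88 mm and grips with 3 to 60 N. Pads are 20 mm wide; open, the fingers measure 115 mm over their backs; the gripper's body (75 mm by 178 mm) begins 61 mm behind the grasp point.
Start: joints at [1.292, 0.423, 1.63, -0, 1.089, -0.019], TCP at [160.523, 604.017, 222.675] pointing down, gripper open.
Joint ranges: [-3, 3], [-0.9, 2.11], [0.09, 2.58], [-1.31, 4.45], [0.11, 2.69], [-2.54, 2.54]. Speed limits (rad/s): [2.39, 2.39, 3.01, 3.14, 3.14, 3.14].

INTERFACE

Orientations are given as a rotation vector (axis times angle).
In Python, from workcell import ctrl gives the robot as it stands.
- The arm moves only by the shell command python3 -m inch 'ROWS' [OPENING]. ROWS is JSON, a list of rows, each an object with "xyz": the shift along the tool's x, y, z in cm, a list of three; "spin": the turn about the tool's z in degrees. A call has 1 to 20 rows; each row is the pose to reach, as a shift and turn from the pose measured when the call began, along the tool's axes at that moment; what a row does not reach only later rows make up. A row lasts 1/10 s, in which the tool goes at most 50 mm and 8.59 degrees, less where a joint would pass 70% of its speed; a pose out of reach is approached as far as the arm can. A call with a gripper value outside its range is refused whole. OPENING is the closure, from 0 (fully open) to 1 (shut), set as the call begins (- or left out, the last holds). The fingers move at their own pace and stop on an object; the grip force is fixed at half the most. Time passes only in rows, so rows that repeat a pose let the fingers close. It gives the time, the measured TCP pose, the force and the opening at its end, in the units of the state.
- ctrl.get_obs(): the state, without advancing time (a new reading comes with each control period).
- ctrl.get_image(name): name is "side" or "top" or "wrist"; returns the picture (420x560x3 uint8, red, green, blue); there is no depth.
- ctrl.camera_info(name): a dict with "camera_matrix" (3x3 intrinsics, pixels), "R" (3x3) and "t" (3): a world point X has camera coordinates R X + t; the wrist camera has in their place "hand_eye" (4x4, takes a point from camera to tool coordinates, whose origin is the TCP and whose axes are the flange's). Camera axes: x right, y down, z forward; pixel columns grow to the right and rows downward; lengths in mm; the calibration is good to about 2 mm. A picture is of the moment at which its call begins: read the wrist's pose just before it. camera_info takes no time and is no camera call.
- ctrl.close_job(): hands the job in, once; it reports no verdict.
The state is a dict: "t": time; "qpos": joint angles; "qvel": joint speeds; "joint_torque": joint torques, N m; "ee_pos": TCP position; "orientation": TCP orientation; "ft_force": force on the tool from outside, world axes, zero at the start; "moment": the same for the moment, N m; "width": finger opening in mm.
Only numpy, scipy, OpenCV 4.12 (cv2) and the standard library are available. Lean on these libraries where they do the work, as an engineer would, in place of code of your own. Each camera call takes 0.05 s, during which the arm holds its last target. There are 200 camera calls.

TASK

Fit the steel plate with the square hub onto the low fixture base: lay it hub up with its long sides along the base's long sides, and nudge it about, gently and without forcing it down, until its hole drops over the locating pin and it sits fully home, flat on the base. Then swing the latch bar all the way round to its stop so that it reaches over the plate's edge. Let go, and leave the other things on the bench where they are.

Things in the scene. Friction and masses are not known exactly. Their poses are not given: they have to be found in the camera images.
- plate_mid (a point): Loose bare steel plate, about 0.55 kg, lying hub up: flange 110 (its x) x 90 (y) x 12 mm, with a square hub 40 x 40 mm, 34 mm tall, on its middle (sides along x and y); 46 mm high in all. A round hole, 17 mm across, goes right through the centre. The point is on the hole's axis, 23 mm above the underside; z up. Either end may lead.
- plate: The same plate; origin on the hole's axis at the underside.
- base_top (a point): Centre of the flat top (30 mm above the bench) of the fixed steel fixture base; z up. A rigid round locating pin, 14 mm across with a bevelled tip, stands 9 mm proud of this top. It stands on an eccentric bush (dark flush disc, 44 mm): its axis is 8 mm from this point, in a direction that is set anew each time and is not measured (it does not turn by itself).
- base: The fixture base: a 230 x 170 x 6 mm foot and on it a block 210 mm (x) by 150 mm (y); origin under its centre. Over the pin the plate drops flat on the top (plate_mid 23 mm above base_top); off the pin it rides about 9 mm higher and rocks. Pressing plate and base together with more than 40 N counts as forcing.
- latch (a joint): Angle (rad) of the flat swing latch: 0 (its stop) when the bar points along the base's +x, over a seated plate's edge; it grows anticlockwise seen from above, toward the base's +y. It starts open at 1.5 to 2.0, clear of the plate. Bar 18 mm wide, 8 thick, reaching 58 mm from its pivot, underside 14.5 mm above the base's top: it passes only over a plate that is home. Stays where left.
- latch_pivot (a point): Upright pivot axis of the latch, at the bar's underside: 95 mm from the centre of the base's top on its -x side (toward the robot).
- latch_peg (a point): Round upright steel peg on the latch bar, 12 mm across, to push or pinch (about 2 N): 30 mm from the pivot along the bar. The point is on its axis, 43.5 mm above the base's top; the peg's top is 13 mm above the point, the bar's upper face 21 mm below it. x points along the bar away from the pivot.
- cap: Bystander: round solid steel plate, 100 mm across and 14 mm thick, with a round knob 32 mm across, 44 mm high in all, no hole. Origin under its centre. It and the square-hub plate lie on either side of the base, which on which side varies.
- core_a: Bystander: upright concrete core 50 mm across, 50 mm high, beyond the base. Origin under its centre.
- core_b: Bystander: a second such core, beyond the base on the other side. Origin under its centre.
- prism: Bystander: concrete bar 160 x 40 x 40 mm lying at the left. Origin under its centre.
- spanner: Bystander: spanner lying at the right.
- brush: Bystander: brush lying at the left.
- weight: Bystander: brass weight 48 mm across, 65 mm high, at the right. Origin under its centre.
Mind the look-alikes: they are no part of the job. What is shaped like the plate but turquoise is not meant.

How it is judged (in metres and radians):
On the way, in this order (a step that is already met when the one before it is completed fails the run):
1. the plate is home over the pin, flat on the base and square to it, while the latch is still open (z of plate_mid in the frame of base_top between 0.015 and 0.0255 m and horizontal distance between plate_mid and base_top below 0.015 m and angle between plate_mid's own z axis and vertical below 0.04 rad and angle between the x axis of plate_mid and the x axis of base_top, either way round below 0.2 rad and value of joint latch above 0.6 rad), for 0.2 s.
2. the latch is swung over the plate's edge to its stop (value of joint latch below 0.12 rad), for 0.2 s.
At the end, for the whole second after the job is handed in: The plate sits at rest over the pin: its middle point 15 to 25.5 mm above the base's top (23 when home), within 15 mm of the base's centre, tilted under 0.04 rad, its long axis within 0.2 rad of the base's; the latch is within 0.12 rad of its stop (z of plate_mid in the frame of base_top between 0.015 and 0.0255 m and horizontal distance between plate_mid and base_top below 0.015 m and angle between plate_mid's own z axis and vertical below 0.04 rad and angle between the x axis of plate_mid and the x axis of base_top, either way round below 0.2 rad and value of joint latch below 0.12 rad and linear speed of plate below 0.01 m/s); the robot touches nothing.
It fails at once if plate and base are forced together with more than 40 N (contact force between plate and base above 40 N).
It fails at once if a bystander is moved by more than 25 mm (distance of any of cap, core_a, core_b, prism, spanner, brush, weight from where it was at the start of the episode above 0.025 m).
It also fails if it takes over 72 s, if anything falls off the work surface, if the arm or the gripper's body presses on something with over 40 N, if the wrist force passes 120 N, or if a joint passes its speed limit or range.

## Working session

There is one attempt and no reset: what is moved stays moved. The work goes in short steps, Python scripts to look and compute and a shell command to move; the robot and the scene stay as the last step left them, time stands still between calls to the robot, and variables do not carry over. Pictures are saved under pics/ and viewed, about 8 in all and at most 12, crops included, and the job is handed in when it is done.

```bash
mkdir -p pics; ls; python3 - <<'E'
from workcell import ctrl
import cv2,numpy as np
o=ctrl.get_obs();print(o)
ims=[]
for n in ["top","side"]:
    im=ctrl.get_image(n)[:,:,::-1];cv2.imwrite(f"pics/{n}0.png",im)
    c=ctrl.camera_info(n);print(n,c)
print(ctrl.camera_info("wrist"),ctrl.pinch_z)
E
```

```text
pics
{'t': 0.0, 'qpos': array([ 1.29201442e+00,  4.23875668e-01,  1.63069906e+00, -1.84139350e-05,
        1.08857329e+00, -1.89986978e-02]), 'qvel': array([ 0.00044973, -0.00082728,  0.00112907,  0.00044469,  0.00133019,
        0.00037971]), 'joint_torque': array([ 4.05943429e-04, -5.44618213e+01, -2.73666877e+01,  6.44867029e-02,
        2.27453263e-02, -1.32695227e-04]), 'ee_pos': array([160.36949538, 603.49554848, 221.87638693]), 'orientation': array([-4.06878769e-01, -3.11491571e+00,  2.41975756e-03]), 'ft_force': array([-0.46440707, -0.07991495, -0.19980697]), 'moment': array([0.05378037, 0.0104754 , 0.0516566 ]), 'width': 87.78836423062899}
top {'camera_matrix': array([[406.60047402,   0.        , 282.09921508],
       [  0.        , 406.60047402, 205.79807814],
       [  0.        ,   0.        ,   1.        ]]), 'R': array([[ 0.01710501, -0.99976971,  0.01295959],
       [-0.9919569 , -0.0185943 , -0.12520285],
       [ 0.12541499, -0.01071375, -0.99204652]]), 't': array([ -20.14478384,  471.90998086, 1170.52830699])}
side {'camera_matrix': array([[429.49127591,   0.       
[... 177 characters left out ...]
     [-0.4368445 , -0.51166173, -0.73984401],
       [ 0.50442126,  0.54165441, -0.67243565]]), 't': array([-370.03027597,  273.10352386, 1188.80941798])}
{'camera_matrix': array([[360.36720983,   0.        , 276.85672036],
       [  0.        , 360.36720983, 212.25189678],
       [  0.        ,   0.        ,   1.        ]]), 'hand_eye': array([[ 1.96320813e-04, -9.62068852e-01, -2.72806681e-01,
         7.39895856e+01],
       [ 9.99999725e-01, -6.05183761e-06,  7.40975414e-04,
         1.06390627e+00],
       [-7.14520348e-04, -2.72806752e-01,  9.62068587e-01,
        -1.62036093e+02],
       [ 0.00000000e+00,  0.00000000e+00,  0.00000000e+00,
         1.00000000e+00]])} 18.700000000000003
```

View pics/top0.png

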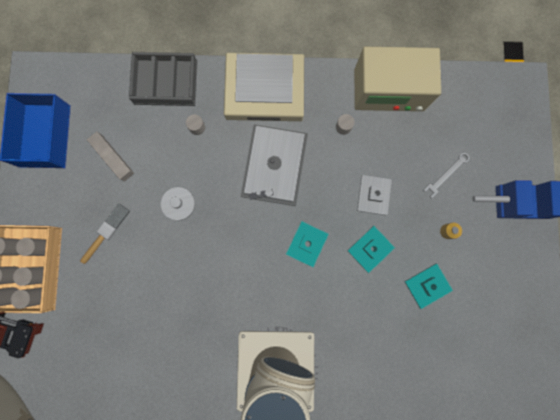

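View pics/side0.png

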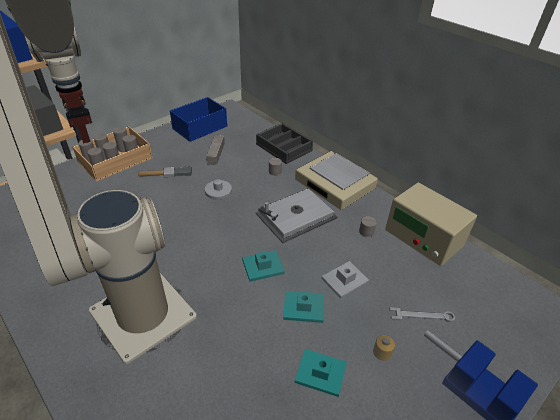

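The top view shows the grey square-hub plate at about (376,195) and the base at (274,163) with its bush at (274,162). The latch is at about (265,192) and the cap at (177,203). The turquoise plates are decoys.

```bash
cat > h.py <<'E'
from workcell import ctrl
import cv2,numpy as np
from scipy.spatial.transform import Rotation as Ro
def cam(n,obs=None):
    c=ctrl.camera_info(n);K=c["camera_matrix"]
    if n=="wrist":
        o=obs or ctrl.get_obs();T=np.eye(4);T[:3,:3]=Ro.from_rotvec(o["orientation"]).as_matrix();T[:3,3]=o["ee_pos"]
        W=T@c["hand_eye"];return K,W[:3,:3].T,-W[:3,:3].T@W[:3,3]
    return K,np.array(c["R"]),np.array(c["t"])
def ray(C,px,z):
    K,R,t=C;px=np.atleast_2d(np.array(px,float))
    d=(R.T@np.linalg.inv(K)@np.c_[px,np.ones(len(px))].T).T;o=-R.T@t
    return (o+d*((z-o[2])/d[:,2])[:,None])
def proj(C,X):
    K,R,t=C;X=np.atleast_2d(np.array(X,float));p=(K@(R@X.T+t[:,None])).T;return p[:,:2]/p[:,2:]
def totool(o,dx):  # world shift -> tool axes (cm)
    return Ro.from_rotvec(o["orientation"]).as_matrix().T@np.array(dx)/10
def rect(P):
    c,s,a=cv2.minAreaRect(np.float32(P[:,:2]))
    if s[0]<s[1]: s=s[::-1];a+=90
    return np.round(c,1),np.round(s,1),round((a+90)%180-90,1)
def blobs(im,C,z,lo,hi,amin,smax=40):
    hsv=cv2.cvtColor(im,cv2.COLOR_BGR2HSV);m=cv2.inRange(hsv,(0,0,lo),(180,smax,hi))
    m=cv2.morphologyEx(m,cv2.MORPH_OPEN,np.ones((3,3)))
    for k in cv2.findContours(m,cv2.RETR_EXTERNAL,cv2.CHAIN_APPROX_NONE)[0]:
        if cv2.contourArea(k)>amin: print(np.round(k.mean((0,1))),cv2.contourArea(k),rect(ray(C,k[:,0],z)))
E
python3 - <<'E'
from h import *
im=cv2.imread("pics/top0.png");C=cam("top")
print(im[140,265],im[204,365],im[230,200],im[165,248],im[200,245])
print("z30");blobs(im,C,30,140,255,300)
print("z12");blobs(im,C,12,140,255,300)
o=ctrl.get_obs();print(Ro.from_rotvec(o["orientation"]).as_matrix().round(3))
for n,p,z in [("plate",(376,195),12),("base",(274,163),30),("cap",(177,203),14)]:print(n,ray(C,p,z))
E
```

```text
[170 170 167] [161 158 156] [130 129 126] [118 119 118] [131 131 128]
z30
[288. 397.] 554.5 (array([-75.4, -23.1]), array([172.3,  78.7]), 84.0)
[268. 359.] 2262.0 (array([ 5.8, -1.6]), array([216.9, 209.7]), -89.2)
[177. 203.] 859.0 (array([474.9, 297.9]), array([100. ,  95.1]), -88.9)
[375. 195.] 1017.5 (array([ 512.2, -286.3]), array([109.1,  89.1]), -7.4)
[109. 157.] 438.5 (array([609.6, 505. ]), array([137.1,  36.1]), 42.2)
[274. 164.] 3169.0 (array([602.3,  14.1]), array([206.8, 147.6]), -8.6)
[264.  78.] 2646.0 (array([868.9,  52. ]), array([174.6, 158. ]), -89.2)
z12
[288. 397.] 554.5 (array([-81.4, -23.4]), array([174.9,  79.9]), 84.0)
[268. 359.] 2262.0 (array([ 1. , -1.7]), array([220.2, 212.9]), -89.2)
[177. 203.] 859.0 (array([477.2, 302.3]), array([101.5,  96.5]), -88.9)
[375. 195.] 1017.5 (array([ 515.1, -290.6]), array([110.7,  90.4]), -7.4)
[109. 157.] 438.5 (array([614. , 512.6]), array([139.2,  36.6]), 42.2)
[274. 164.] 3169.0 (array([606.5,  14.3]), array([209.9, 149.9]), -8.6)
[264.  78.] 2646.0 (array([877.2,  52.8]), array([177.3, 160.4]), -89.2)
[[-0.966  0.257 -0.   ]
 [ 0.257  0.966 -0.001]
 [ 0.    -0.001 -1.   ]]
plate [[ 512.56551114 -294.43774193   12.        ]]
base [[600.69962799  14.74321628  30.        ]]
cap [[476.72757798 301.85046341  14.        ]]
```

```bash
python3 -m inch '[{"xyz":[-57.8,-45.6,7],"spin":-6.3},{"xyz":[-57.8,-45.6,7],"spin":-6.3},{"xyz":[-57.8,-45.6,7],"spin":-6.3},{"xyz":[-57.8,-45.6,7],"spin":-6.3},{"xyz":[-57.8,-45.6,7],"spin":-6.3},{"xyz":[-57.8,-45.6,7],"spin":-6.3},{"xyz":[-57.8,-45.6,7],"spin":-6.3},{"xyz":[-57.8,-45.6,7],"spin":-6.3},{"xyz":[-57.8,-45.6,7],"spin":-6.3},{"xyz":[-57.8,-45.6,7],"spin":-6.3},{"xyz":[-57.8,-45.6,7],"spin":-6.3},{"xyz":[-57.8,-45.6,7],"spin":-6.3},{"xyz":[-57.8,-45.6,7],"spin":-6.3},{"xyz":[-57.8,-45.6,7],"spin":-6.3},{"xyz":[-57.8,-45.6,7],"spin":-6.3},{"xyz":[-57.8,-45.6,7],"spin":-6.3},{"xyz":[-57.8,-45.6,7],"spin":-6.3},{"xyz":[-57.8,-45.6,7],"spin":-6.3},{"xyz":[-57.8,-45.6,7],"spin":-6.3},{"xyz":[-57.8,-45.6,7],"spin":-6.3}]'
python3 - <<'E'
from h import *
o=ctrl.get_obs();im=ctrl.get_image("wrist")[:,:,::-1].copy();cv2.imwrite("pics/w1.png",im)
np.save("w1.npy",np.r_[o["ee_pos"],o["orientation"]])
print(o["ee_pos"],o["orientation"],np.degrees(np.arctan2(*Ro.from_rotvec(o["orientation"]).as_matrix()[[1,0],0])))
C=cam("wrist",o);blobs(im,C,30,140,255,1500)
E
```

```text
t: 2.1
ee_pos: [601.4, 15.4, 152.9]
orientation: [-0.233, -3.133, 0.002]
ft_force: [-0.3, 0.1, 0.4]
width: 87.6
[601.36681171  15.41380139 152.87115901] [-2.32512554e-01 -3.13277762e+00  2.05567857e-03] 171.510656249971
[276. 180.] 43238.5 (array([600.5,  16.2]), array([211. , 146.2]), -8.5)
```

View pics/w1.png

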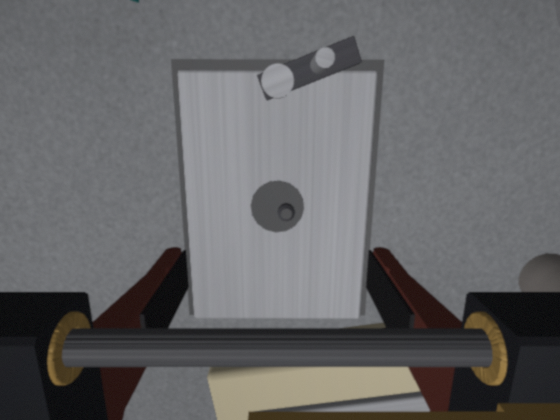

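The wrist view shows the base with its bush at (277,207) and the pin at about (287,211). The latch bar points up and right, with its pivot at (277,81) and the peg at (324,58). I'll zoom in on the pin.

```bash
python3 - <<'E'
from h import *
im=cv2.imread("pics/w1.png");c=im[177:239,247:309]
g=cv2.cvtColor(c,cv2.COLOR_BGR2GRAY)
cv2.imwrite("pics/w1c.png",cv2.resize(cv2.normalize(np.clip(g,20,130),None,0,255,cv2.NORM_MINMAX),(558,558),interpolation=cv2.INTER_NEAREST))
v=np.load("w1.npy");C=cam("wrist",{"ee_pos":v[:3],"orientation":v[3:]})
m=(g<110).astype(np.uint8);k=max(cv2.findContours(m,0,1)[0],key=cv2.contourArea)
(e,s,a)=cv2.fitEllipse(cv2.convexHull(k));e=np.array(e)+[247,177];print("bush",e,s,ray(C,e,30))
for p in [(287,212),(288,212)]: print(ray(C,p,39))
print(ray(C,[(324,58)],86.5),ray(C,[(278,80)],62))
E
```

```text
bush [276.91830063 205.82245445] (50.92729187011719, 52.51304626464844) [[602.97171948  16.27266717  30.        ]]
[[606.82803578  23.81336995  39.        ]]
[[606.94517119  24.60033113  39.        ]]
[[503.44785487  59.10022088  86.5       ]] [[509.67470722  30.91643726  62.        ]]
```

View pics/w1c.png

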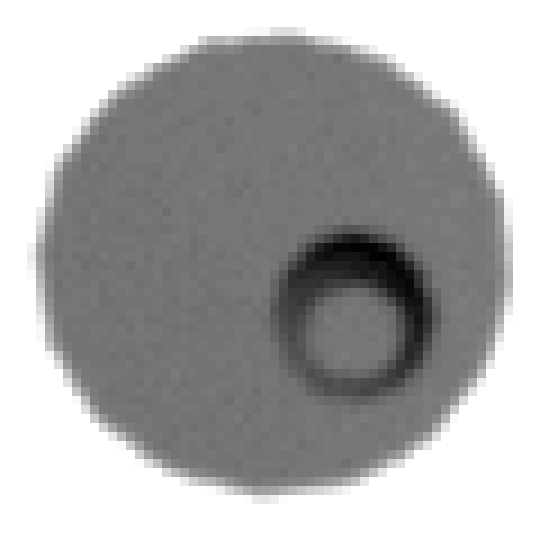

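The tip centre is at about (285.9, 212.9), which puts the pin at about (607.4, 22.9). That is 7.9 mm from the bush centre, as expected. Next I'll go over the plate with the same camera geometry.

```bash
python3 -m inch '[{"xyz":[4,-31.5,-0.8],"spin":-1.1},{"xyz":[4,-31.5,-0.8],"spin":-1.1},{"xyz":[4,-31.5,-0.8],"spin":-1.1},{"xyz":[4,-31.5,-0.8],"spin":-1.1},{"xyz":[4,-31.5,-0.8],"spin":-1.1},{"xyz":[4,-31.5,-0.8],"spin":-1.1},{"xyz":[4,-31.5,-0.8],"spin":-1.1},{"xyz":[4,-31.5,-0.8],"spin":-1.1},{"xyz":[4,-31.5,-0.8],"spin":-1.1},{"xyz":[4,-31.5,-0.8],"spin":-1.1},{"xyz":[4,-31.5,-0.8],"spin":-1.1}]'
python3 - <<'E'
from h import *
o=ctrl.get_obs();im=ctrl.get_image("wrist")[:,:,::-1].copy();cv2.imwrite("pics/w2.png",im)
v=np.r_[o["ee_pos"],o["orientation"]];np.save("w2.npy",v);C=cam("wrist",o)
print(v.round(2),np.degrees(np.arctan2(*Ro.from_rotvec(v[3:]).as_matrix()[[1,0],0])))
blobs(im,C,12,140,255,1500)
p=proj(C,[515,-290.6,46])[0];print(p);x,y=int(p[0]),int(p[1])
cv2.imwrite("pics/w2c.png",cv2.resize(im[y-75:y+75,x-100:x+100],(800,600),interpolation=cv2.INTER_NEAREST))
print("crop origin",x-100,y-75)
E
```

```text
t: 3.25
ee_pos: [515.8, -288.8, 161.2]
orientation: [-0.2, -3.135, 0.002]
ft_force: [-0.1, 0.2, 0.0]
width: 87.9
[ 5.1583e+02 -2.8876e+02  1.6120e+02 -2.0000e-01 -3.1300e+00  0.0000e+00] 172.7170780926035
[277. 191.] 12255.0 (array([ 515.2, -287.8]), array([110.3,  91. ]), -7.8)
[273.10702062 205.80047643]
crop origin 173 130
```

View pics/w2c.png

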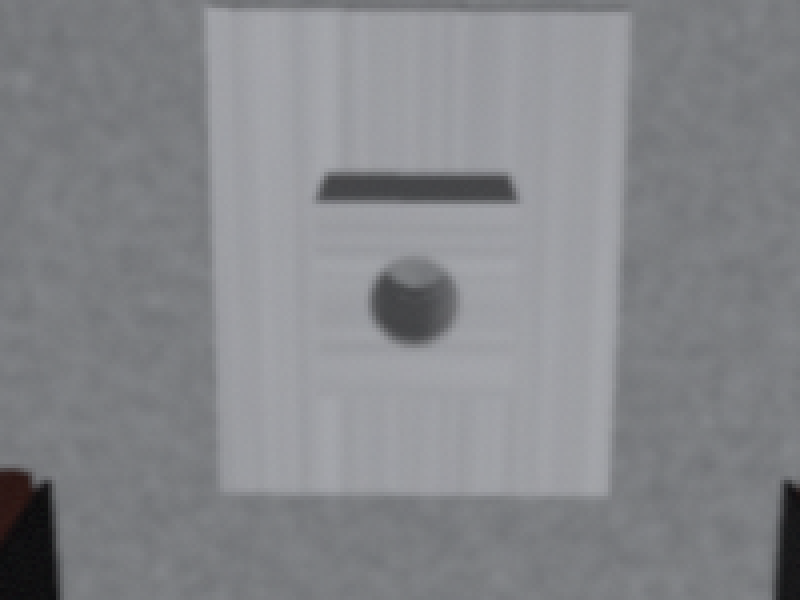

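The hole is at pixel (276.6, 204.7), which puts the hub axis at about (514.6, -287.9). The flange rectangle centre agrees, and its angle is -7.8°.

```bash
python3 -m inch '[{"xyz":[0.13,0.07,5],"spin":0.5},{"xyz":[0.13,0.07,10],"spin":0.5},{"xyz":[0.13,0.07,12.5],"spin":0.5},{"xyz":[0.13,0.07,13.8],"spin":0.5},{"xyz":[0.13,0.07,14.4],"spin":0.5},{"xyz":[0.13,0.07,14.4],"spin":0.5},{"xyz":[0.13,0.07,14.4],"spin":0.5}]' 
python3 -m inch '[{"xyz":[0,0,0],"spin":0},{"xyz":[0,0,0],"spin":0},{"xyz":[0,0,0],"spin":0},{"xyz":[0,0,0],"spin":0},{"xyz":[0,0,0],"spin":0},{"xyz":[0,0,0],"spin":0},{"xyz":[0,0,0],"spin":0},{"xyz":[0,0,0],"spin":0}]' 1
```

```text
t: 4.0
ee_pos: [515.7, -288.7, 18.6]
orientation: [0.213, 3.132, -0.003]
ft_force: [0.3, 0.1, -0.1]
width: 88.1
t: 4.8
ee_pos: [515.6, -288.7, 18.6]
orientation: [0.213, 3.133, -0.003]
ft_force: [-0.8, -0.8, 0.3]
width: 39.5
```

Gripped, with an opening of 39.5 mm. Next I'll lift and carry the plate to a hover over the pin.

```bash
python3 -m inch '[{"xyz":[0,0,-2],"spin":0},{"xyz":[0,0,-5],"spin":0},{"xyz":[-0.8,5,-8],"spin":0.7},{"xyz":[-2,10,-8],"spin":0.7},{"xyz":[-2.8,14.5,-8],"spin":0.7},{"xyz":[-3.5,19,-8],"spin":0.7},{"xyz":[-4.2,23.5,-8],"spin":0.7},{"xyz":[-4.97,28,-8],"spin":0.7},{"xyz":[-4.97,31,-8],"spin":0.7},{"xyz":[-4.97,32.06,-8],"spin":0.7},{"xyz":[-4.97,32.06,-7],"spin":0.7},{"xyz":[-4.97,32.06,-6],"spin":0.7},{"xyz":[-4.97,32.06,-5],"spin":0.7},{"xyz":[-4.97,32.06,-4.6],"spin":0.7},{"xyz":[-4.97,32.06,-4.6],"spin":0.7},{"xyz":[-4.97,32.06,-4.6],"spin":0.7}]'
python3 - <<'E'
from h import *
o=ctrl.get_obs();v=np.r_[o["ee_pos"],o["orientation"]]
im=ctrl.get_image("wrist")[:,:,::-1].copy();cv2.imwrite("pics/w3.png",im);np.save("w3.npy",v)
print(v.round(2),o["ft_force"],o["width"])
E
```

```text
t: 6.4
ee_pos: [608.2, 21.7, 63.9]
orientation: [0.234, 3.131, -0.003]
ft_force: [0.6, -0.7, -5.6]
width: 39.9
[ 6.0821e+02  2.1660e+01  6.3910e+01  2.3000e-01  3.1300e+00 -0.0000e+00] [ 0.64931248 -0.71545351 -5.64818259] 39.93660879252799
```

View pics/w3.png

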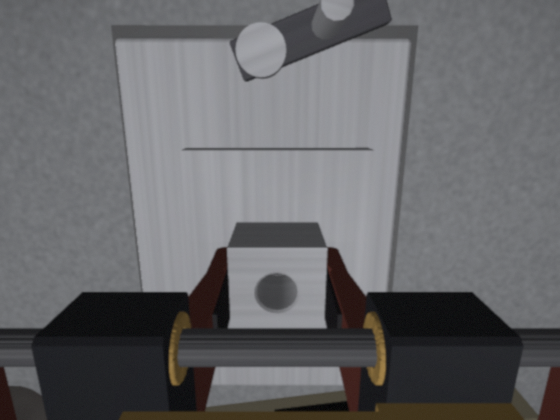

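The plate hangs level with its hole at (276,293), over the base. The hover force is -5.6 N. I'll descend gently and watch the force.

```bash
python3 -m inch '[{"xyz":[0,0,0.2],"spin":0},{"xyz":[0,0,0.4],"spin":0},{"xyz":[0,0,0.5],"spin":0},{"xyz":[0,0,0.6],"spin":0},{"xyz":[0,0,0.6],"spin":0}]'; python3 -m inch '[{"xyz":[0,0,0.1],"spin":0},{"xyz":[0,0,0.2],"spin":0},{"xyz":[0,0,0.2],"spin":0}]'
```

```text
t: 6.95
ee_pos: [608.4, 21.9, 58.1]
orientation: [0.233, 3.131, -0.003]
ft_force: [0.2, 0.6, -6.5]
width: 40.3
t: 7.25
ee_pos: [608.2, 21.9, 55.9]
orientation: [0.233, 3.131, -0.003]
ft_force: [0.3, 0.0, -5.5]
width: 40.0
```

```bash
python3 -m inch '[{"xyz":[0,0,0.1],"spin":0},{"xyz":[0,0,0.2],"spin":0},{"xyz":[0,0,0.2],"spin":0}]'; python3 -m inch '[{"xyz":[0,0,0.1],"spin":0},{"xyz":[0,0,0.2],"spin":0},{"xyz":[0,0,0.2],"spin":0}]'
```

```text
t: 7.55
ee_pos: [608.1, 21.9, 53.8]
orientation: [0.233, 3.132, -0.003]
ft_force: [-0.0, -0.0, -6.1]
width: 39.7
t: 7.85
ee_pos: [608.0, 21.8, 51.6]
orientation: [0.233, 3.132, -0.003]
ft_force: [0.2, -0.0, -5.1]
width: 39.2
```

The pin is inside the hole, with about 3 mm left to go.

```bash
python3 -m inch '[{"xyz":[0,0,0.1],"spin":0},{"xyz":[0,0,0.15],"spin":0},{"xyz":[0,0,0.15],"spin":0}]'; python3 -m inch '[{"xyz":[0,0,0.06],"spin":0},{"xyz":[0,0,0.1],"spin":0},{"xyz":[0,0,0.1],"spin":0}]'
```

```text
t: 8.15
ee_pos: [607.9, 21.9, 50.0]
orientation: [0.233, 3.132, -0.003]
ft_force: [-0.2, 0.3, -5.0]
width: 40.0
t: 8.45
ee_pos: [607.9, 21.8, 48.9]
orientation: [0.233, 3.132, -0.003]
ft_force: [0.1, -0.3, -5.5]
width: 40.1
```

```bash
python3 -m inch '[{"xyz":[0,0,0.06],"spin":0},{"xyz":[0,0,0.06],"spin":0}]'; python3 -m inch '[{"xyz":[0,0,0.05],"spin":0},{"xyz":[0,0,0.05],"spin":0}]'
```

```text
t: 8.65
ee_pos: [608.0, 21.9, 48.6]
orientation: [0.233, 3.132, -0.003]
ft_force: [-0.7, 0.2, -2.1]
width: 39.6
t: 8.85
ee_pos: [608.0, 21.8, 48.6]
orientation: [0.233, 3.132, -0.003]
ft_force: [-3.2, -0.8, 2.4]
width: 39.3
```

It made contact at exactly the predicted home height (48.6) with very little force. I'll release, rise and look.

```bash
python3 -m inch '[{"xyz":[0,0,0],"spin":0},{"xyz":[0,0,0],"spin":0},{"xyz":[0,0,0],"spin":0},{"xyz":[0,0,0],"spin":0},{"xyz":[0,0,0],"spin":0},{"xyz":[0,0,0],"spin":0},{"xyz":[0,0,-2],"spin":0},{"xyz":[0,0,-6],"spin":0},{"xyz":[0,0,-10],"spin":0},{"xyz":[0,0,-12],"spin":0},{"xyz":[0,0,-12],"spin":0},{"xyz":[0,0,-12],"spin":0}]' 0
python3 - <<'E'
from h import *
o=ctrl.get_obs();v=np.r_[o["ee_pos"],o["orientation"]]
im=ctrl.get_image("wrist")[:,:,::-1].copy();cv2.imwrite("pics/w4.png",im);np.save("w4.npy",v);C=cam("wrist",o)
b=[600.5,16.2]
print(v.round(2)); print(proj(C,[[508,30.5,62],[503,59,86.5],[607.4,22.9,76]]))
t=ctrl.get_image("side")[:,:,::-1];cv2.imwrite("pics/s4.png",np.hstack([cv2.resize(im,(480,360)),cv2.resize(t[170:250,240:350],(320,233)).copy()[:360] if 0 else cv2.copyMakeBorder(cv2.resize(t[170:250,240:350],(320,233)),0,127,0,0,cv2.BORDER_CONSTANT)]))
E
```

```text
t: 10.05
ee_pos: [607.7, 22.1, 168.3]
orientation: [0.233, 3.132, -0.003]
ft_force: [-1.2, 0.3, -0.3]
width: 88.0
[ 6.0765e+02  2.2110e+01  1.6830e+02  2.3000e-01  3.1300e+00 -0.0000e+00]
[[266.21701464  71.10584909]
 [308.92620027  51.38408634]
 [276.51357592 213.86778675]]
```

View pics/s4.png

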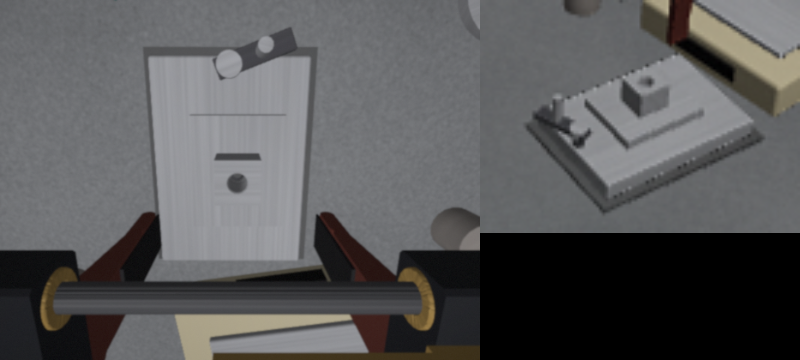

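The plate is seated flat and square over the pin; in the left half its hole is at (237,183). The latch is still open at about 1.92 rad. Next I'll move above the peg and turn the jaws square to the bar. I'll then follow the bar's rotation, which also suits joint 6's range.

```bash
python3 -m inch '[{"xyz":[5,1,1],"spin":8},{"xyz":[9,2.06,2],"spin":16},{"xyz":[10.86,2.06,4],"spin":24},{"xyz":[10.86,2.06,4.5],"spin":32},{"xyz":[10.86,2.06,4.5],"spin":40},{"xyz":[10.86,2.06,4.5],"spin":48},{"xyz":[10.86,2.06,4.5],"spin":56},{"xyz":[10.86,2.06,4.5],"spin":64},{"xyz":[10.86,2.06,4.5],"spin":70},{"xyz":[10.86,2.06,4.5],"spin":70},{"xyz":[10.86,2.06,4.5],"spin":70},{"xyz":[10.86,2.06,4.5],"spin":70}]'
python3 - <<'E'
from h import *
o=ctrl.get_obs();v=np.r_[o["ee_pos"],o["orientation"]]
im=ctrl.get_image("wrist")[:,:,::-1].copy();cv2.imwrite("pics/w5.png",im);C=cam("wrist",o)
R=Ro.from_rotvec(v[3:]).as_matrix()
print(v.round(2),o["qpos"].round(2),np.degrees(np.arctan2(R[1,0],R[0,0])));print(proj(C,[[503.4,58.5,86.5],[509,29.7,55]]))
E
```

```text
t: 11.35
ee_pos: [501.9, 58.4, 121.4]
orientation: [-1.985, -2.434, 0.006]
ft_force: [0.8, 1.2, 0.2]
width: 87.8
[ 5.0193e+02  5.8370e+01  1.2142e+02 -1.9800e+00 -2.4300e+00  1.0000e-02] [ 0.09  0.4   1.96 -0.    0.78 -0.11] 101.60726330886502
[[277.72924719 244.7379917 ]
 [277.22566384 268.19188261]]
```

View pics/w5.png

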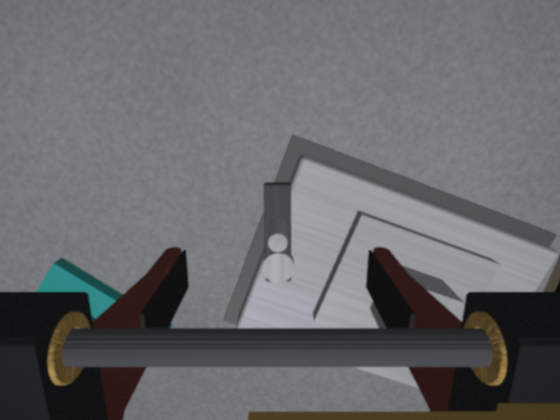

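The peg at (278,243) is centred and the bar is aligned with the image's vertical axis. I'll descend and pinch it.

```bash
python3 -m inch '[{"xyz":[0,0.12,3],"spin":0},{"xyz":[0,0.12,5],"spin":0},{"xyz":[0,0.12,6.2],"spin":0},{"xyz":[0,0.12,6.2],"spin":0},{"xyz":[0,0.12,6.2],"spin":0}]'
python3 -m inch '[{"xyz":[0,0,0],"spin":0},{"xyz":[0,0,0],"spin":0},{"xyz":[0,0,0],"spin":0},{"xyz":[0,0,0],"spin":0},{"xyz":[0,0,0],"spin":0},{"xyz":[0,0,0],"spin":0},{"xyz":[0,0,0],"spin":0},{"xyz":[0,0,0],"spin":0},{"xyz":[0,0,0],"spin":0}]' 1
python3 - <<'E'
from h import *
o=ctrl.get_obs();R=Ro.from_rotvec(o["orientation"]).as_matrix();p=o["ee_pos"];print(p,o["ft_force"],o["width"])
P=np.array([509,29.7]);d=p[:2]-P;r=np.hypot(*d);a0=np.degrees(np.arctan2(d[1],d[0]));print(r,a0,np.degrees(np.arctan2(R[1,0],R[0,0])))
n=12
for i in range(1,n+1):
    a=np.radians(a0+(-8.5-a0)*i/n);q=np.r_[P+30*np.array([np.cos(a),np.sin(a)]),p[2]]
    print((R.T@(q-p)/10).round(2),round((a0+8.5)*i/n,1))
E
```

```text
t: 11.9
ee_pos: [503.3, 58.5, 59.8]
orientation: [-1.985, -2.434, 0.005]
ft_force: [0.5, 0.2, 0.2]
width: 87.7
t: 12.8
ee_pos: [503.3, 58.5, 59.8]
orientation: [-1.985, -2.434, 0.005]
ft_force: [0.3, 0.8, -0.4]
width: 19.6
[503.25363457  58.50553575  59.79010449] [ 0.27013558  0.79780498 -0.39998267] 19.606059173733005
29.373110241597917 101.2817353989182 101.60159542934174
[ 0.02  0.48 -0.  ] 9.1
[-0.09  0.94 -0.  ] 18.3
[-0.28  1.38 -0.  ] 27.4
[-0.54  1.79 -0.  ] 36.6
[-0.86  2.14 -0.01] 45.7
[-1.23  2.45 -0.01] 54.9
[-1.64  2.69 -0.01] 64.0
[-2.09  2.86 -0.01] 73.2
[-2.55  2.96 -0.  ] 82.3
[-3.03  2.98 -0.  ] 91.5
[-3.51  2.93 -0.  ] 100.6
[-3.97  2.8  -0.  ] 109.8
```

```bash
python3 -m inch '[{"xyz":[0,0,0],"spin":0},{"xyz":[0,0,0],"spin":0},{"xyz":[0,0,0],"spin":0},{"xyz":[0.02,0.24,0],"spin":4.5},{"xyz":[0.02,0.48,0],"spin":9},{"xyz":[-0.03,0.71,0],"spin":13.7},{"xyz":[-0.09,0.94,0],"spin":18.3},{"xyz":[-0.18,1.16,0],"spin":23},{"xyz":[-0.28,1.38,0],"spin":27.4},{"xyz":[-0.4,1.59,0],"spin":32},{"xyz":[-0.54,1.79,0],"spin":36.6},{"xyz":[-0.7,1.97,0],"spin":41},{"xyz":[-0.86,2.14,0],"spin":45.7},{"xyz":[-1.04,2.3,0],"spin":50},{"xyz":[-1.23,2.45,0],"spin":54.9},{"xyz":[-1.23,2.45,0],"spin":54.9}]'
python3 - <<'E'
from h import *
o=ctrl.get_obs();R=Ro.from_rotvec(o["orientation"]).as_matrix();p=o["ee_pos"];print(p,o["ft_force"],o["moment"],o["width"])
P=np.array([509,29.7]);d=p[:2]-P;r=np.hypot(*d);a0=np.degrees(np.arctan2(d[1],d[0]));print(r,a0,np.degrees(np.arctan2(R[1,0],R[0,0])))
n=13
for i in range(1,n+1):
    a=np.radians(a0+(-10.5-a0)*i/n);q=np.r_[P+30*np.array([np.cos(a),np.sin(a)]),p[2]]
    print((R.T@(q-p)/10).round(2),round((a0+10.5)*i/n,1))
E
```

```text
t: 14.4
ee_pos: [529.2, 50.7, 59.7]
orientation: [2.883, 1.244, -0.008]
ft_force: [-2.7, -4.5, 3.8]
width: 11.3
[529.18633606  50.72012454  59.68526282] [-2.73056157 -4.51266392  3.80937707] [-0.78800494  0.580453    0.05704381] 11.323250719965577
29.143331988765873 46.15918819549302 46.6652104012059
[ 0.07  0.23 -0.  ] 4.4
[ 0.05  0.46 -0.  ] 8.7
[ 0.    0.68 -0.  ] 13.1
[-0.06  0.9  -0.  ] 17.4
[-0.14  1.11 -0.  ] 21.8
[-0.23  1.32  0.  ] 26.2
[-0.34  1.52  0.  ] 30.5
[-0.47  1.71  0.  ] 34.9
[-0.61  1.89  0.  ] 39.2
[-0.76  2.06  0.  ] 43.6
[-0.92  2.22  0.  ] 47.9
[-1.1   2.36  0.  ] 52.3
[-1.29  2.49  0.  ] 56.7
```

The peg is held (11.3 mm) and forces are small. I'll continue to the stop, going slightly past it.

```bash
python3 -m inch '[{"xyz":[0.04,0.23,0],"spin":4.4},{"xyz":[0.03,0.46,0],"spin":8.7},{"xyz":[0,0.68,0],"spin":13.1},{"xyz":[-0.06,0.9,0],"spin":17.4},{"xyz":[-0.14,1.11,0],"spin":21.8},{"xyz":[-0.23,1.32,0],"spin":26.2},{"xyz":[-0.34,1.52,0],"spin":30.5},{"xyz":[-0.47,1.71,0],"spin":34.9},{"xyz":[-0.61,1.89,0],"spin":39.2},{"xyz":[-0.76,2.06,0],"spin":43.6},{"xyz":[-0.92,2.22,0],"spin":47.9},{"xyz":[-1.1,2.36,0],"spin":52.3},{"xyz":[-1.29,2.49,0],"spin":56.7},{"xyz":[-1.29,2.49,0],"spin":56.7},{"xyz":[-1.29,2.49,0],"spin":56.7}]'
```

```text
t: 15.9
ee_pos: [537.8, 24.8, 59.7]
orientation: [3.127, -0.271, -0.008]
ft_force: [-3.4, 4.1, 3.2]
width: 10.9
```

The peg angle is about -9.7° against the base's -8.5°, with a small reaction force, so it is at the stop. I'll release, lift and check.

```bash
python3 -m inch '[{"xyz":[0,0,0],"spin":0},{"xyz":[0,0,0],"spin":0},{"xyz":[0,0,0],"spin":0},{"xyz":[0,0,0],"spin":0},{"xyz":[0,0,0],"spin":0},{"xyz":[0,0,0],"spin":0},{"xyz":[0,0,-2],"spin":0},{"xyz":[0,0,-6],"spin":0},{"xyz":[-4,0,-10],"spin":0},{"xyz":[-4,0,-12],"spin":0},{"xyz":[-4,0,-12],"spin":0},{"xyz":[-4,0,-12],"spin":0}]' 0
python3 - <<'E'
from h import *
o=ctrl.get_obs();print(o["ee_pos"],o["ft_force"],o["width"])
im=ctrl.get_image("wrist")[:,:,::-1].copy();t=ctrl.get_image("side")[:,:,::-1]
C=cam("wrist",o);print(proj(C,[[509,29.7,62],[537.8,24.8,86.5],[607.4,22.9,76]]))
cv2.imwrite("pics/f.png",np.hstack([cv2.resize(im,(480,360)),cv2.copyMakeBorder(cv2.resize(t[170:250,240:350],(320,233)),0,127,0,0,cv2.BORDER_CONSTANT)]))
E
```

```text
t: 17.1
ee_pos: [499.4, 32.0, 180.2]
orientation: [3.127, -0.271, -0.005]
ft_force: [-1.1, -0.0, 0.0]
width: 88.2
[499.43178591  31.96912426 180.15971002] [-1.08652546 -0.04238211  0.01794949] 88.18724288742453
[[278.63360197 195.23241738]
 [278.76329799 162.95433077]
 [264.06462735  60.31159416]]
```

View pics/f.png

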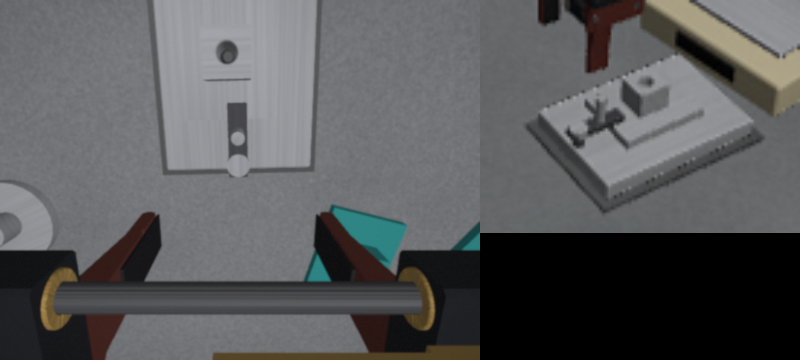

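The latch points along the base's long axis and over the plate's edge: the bar runs from (238,166) up to (237,103). The plate is flat with the pin visible in its hole at (227,52), and the gripper is clear. I'm handing in.

```bash
python3 -c "
from workcell import ctrl
print(ctrl.close_job())"
```

```text
the job is handed in; nothing more can be done
None
```

The plate is home over the pin and the latch is swung to its stop. I handed the job in at about 17 s of the 72 s allowed.

- **Plate:** I found the pin and the plate's hole with the wrist camera and lowered the plate straight onto the pin, so no nudging was needed. It touched down at the height I predicted for home. Force readings around touchdown went from about -5.5 N (the plate hanging) to +2.4 N, so the press was about 8 N, well under 40 N.
- **Latch:** I pinched the peg and swung the bar round from about 1.92 rad. My estimate of its final angle is about -9.7° against -8.5° for the base's axis. That is about 0.02 rad beyond the stop, which is within measuring error.
- **Last checks:** After release, the wrist and side pictures show the plate flat and square with the pin in its hole, and the bar over the plate's edge. The gripper was open and about 120 mm clear, with about 1 N on the force sensor, close to zero.
- **Not checked:** I did not measure the bystanders again at the end, but the arm touched only the plate and the peg.

No check failed. The wrist camera read about 0.7 mm off across the jaws. I cancelled this by viewing the pin and the hole from nearly the same position. I viewed 8 pictures in all.

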